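Packing and straps for two glue-ups

ROBOT

A 7-joint arm with a two-finger parallel gripper is mounted at the origin on a cart in front of the work surface, level with it; the furniture and walls round the work are solid. World frame = base frame: x ahead of the robot, y to its left, z up, the work surface at z = 0. Lengths are in m, angles in rad, forces in N, time in s.
With the tool pointing down it reaches from about 0.425 to 1.025 m from the base axis. Payload 9.4 kg.
Tool frame: the origin (TCP) lies midway between the tips of the shut fingers; the grasp point (between the pads) lies pinch_z behind it (pinch_z is the distance from the TCP to the grasp point, in m); z points along the fingers, y is the line along which they close (so a half turn about z gives the same grasp; the last joint's range is limited). The gripper opens to 93 mm and grips with 3 to 60 N. Pads are 15 mm wide; open, the fingers measure 128 mm over their backs; the gripper's body (75 mm by 188 mm) begins 65 mm behind the grasp point.
Start: joints at [-0.077, 0.599, -0.003, 1.599, 0.002, 0.943, -0.08], TCP at [0.725, -0, 0.219] pointing down, gripper open.
Joint ranges: [-2.57, 2.57], [-0.35, 1.97], [-1.29, 1.29], [0.11, 2.56], [-1.05, 4.19], [0.11, 1.86], [-2.63, 2.63]. Speed limits (rad/s): [2.22, 2.22, 3.01, 3.01, 3.14, 3.14, 3.14].

INTERFACE

Orientations are given as a rotation vector (axis times angle).
In Python, from workcell import * gives the robot as it stands. Calls block until the motion is done:
- move_ptp(position, orientation): joint-space move of the TCP to a pose.
- movel(position, ori=None, feed=0.15, threshold=None): straight line of the TCP; ori=None keeps the orientation; feed is the mean speed in m/s. With threshold (N) it stops when the force on the tool has changed by that much, and returns True; else False.
- goto_joints(angles): joint-space move.
- gripper_to(opening): opening from 0.0 (shut) to 1.0 (fully open); the grip force is fixed at half the most; returns when the fingers have stopped.
- dwell(seconds).
- inverse_kinematics(position, orientation): joint angles nearest the present ones, or None.
- snapshot(name): name is "scene" or "side" or "wrist"; returns (picture, depth): 480x640x3 uint8, red, green, blue; 480x640 float32, m along the optical axis (not along the pixel's ray), 0 where there is no reading.
- camera_model(name): a dict with "vertical_fov" (degrees; the focal length in pixels is half the picture's height over the tangent of half this angle, whatever the lens; pixels are square), "cx", "cy" (the principal point, pixels), "k1" (the pictures are not rectified: a ray, as slopes to the right and down, at radius r is drawn at 1 + k1 r^2 times it, then the intrinsics apply), "rvec" (rotation vector, rad) and "tvec" (3), from world to camera coordinates, as OpenCV has them; the wrist camera has in their place "tool_from_camera" (4x4, takes a point from camera to tool coordinates, whose origin is the TCP and whose axes are the flange's). Camera axes: x right, y down, z forward; pixel columns grow to the right and rows downward; lengths in m; the calibration is good to about 2 mm. A picture is of the moment at which its call begins: read the wrist's pose just before it. camera_model takes no time and is no camera call.
A pose or a line that the arm cannot do raises Unreachable and nothing moves.
- sign_off(): hands the job in; it is judged then, once.
Readings, each from a call of its own:
- get_t(): time.
- get_qpos(): joint angles.
- get_joint_velocities(): joint speeds.
- get_joint_torque(): joint torques, N m.
- get_ee_pos(): TCP position.
- get_orientation(): TCP orientation.
- get_contact_force(): force on the tool from outside, world axes, zero at the start.
- get_wrist_torque(): the same for the moment, N m.
- get_width(): opening from 0.0 (shut) to 1.0 (fully open).
- get_grip_force(): force on a finger pad.
Only numpy, scipy, OpenCV 4.12 (cv2) and the standard library are available. Lean on these libraries where they do the work, as an engineer would, in place of code of your own. Each camera call takes 0.05 s, during which the arm holds its last target. There are 200 camera calls.

TASK

Make up the clamping set for each of the two glue-ups on the small boards. On each board's cork pad lay packing exactly as high as the glued block opposite, flat and lengthwise along the board, chosen from the four aluminium plates: two stacked for the tall block, one for the low block, and the spare stays where it lies on the bench. Over each stud, centred on it and in line with the board, lay a strap so that it rests level on block and packing, ready for the nut: the long strap at the tall block, the short strap at the low one.

Things in the scene. Friction and masses are not known exactly. Their poses are not given: they have to be found in the camera images.
- tall_board: fixed plywood board, 204 x 78 x 12 mm, with the tall glued block, a 10 mm upright stud (flange at its foot 20 mm wide, 3 high) and a cork pad. Origin: stud's axis at the board's underside; x lengthwise, from pad to block, board spans x = -110 to 94 mm. Block 44 (x) x 40 mm, centred at x = 60, y = 0, its top 32 mm above the board's top; stud's tip 58 mm above the board's top
- low_board: fixed plywood board, 180 x 78 x 12 mm, with the low glued block, a 10 mm upright stud (flange at its foot 20 mm wide, 3 high) and a cork pad. Origin: stud's axis at the board's underside; x lengthwise, from pad to block, board spans x = -110 to 70 mm. Block 40 (x) x 40 mm, centred at x = 38, y = 0, its top 24 mm above the board's top; stud's tip 50 mm above the board's top
- tall_pad (a point): centre of the cork pad (84 mm lengthwise x 50 mm) on the tall block's board, flush with the board's top, 12 mm over the bench, 62 mm from the stud on the side away from the block; axes as the board's
- low_pad (a point): centre of the cork pad (84 mm lengthwise x 50 mm) on the low block's board, flush with the board's top, 12 mm over the bench, 60 mm from the stud on the side away from the block; axes as the board's
- plate_10: loose milled aluminium packing plate 10 mm thick, 46 mm long (its x), 44 mm wide (its y), with a 7 mm hole near its +x end; the thinnest and shortest of four. Lies flat on the bench; origin: centre of its underside, z up
- plate_14: loose milled aluminium packing plate 14 mm thick, 56 mm long (its x), 44 mm wide (its y), with a 7 mm hole near its +x end; the second thinnest and second shortest of four. Lies flat on the bench; origin: centre of its underside, z up
- plate_18: loose milled aluminium packing plate 18 mm thick, 66 mm long (its x), 44 mm wide (its y), with a 7 mm hole near its +x end; the second thickest and second longest of four. Lies flat on the bench; origin: centre of its underside, z up
- plate_24: loose milled aluminium packing plate 24 mm thick, 76 mm long (its x), 44 mm wide (its y), with a 7 mm hole near its +x end; the thickest and longest of four. Lies flat on the bench; origin: centre of its underside, z up
- short_strap: loose wooden clamp strap, the shorter of two: flat bar 112 mm long (x), 40 wide, 14 thick, rounded ends, an open slot 40 mm long (x), 18 wide in its middle that drops over a stud. Lies flat on the bench; origin: centre of its underside, in the middle of the slot; z up
- long_strap: loose wooden clamp strap, the longer of two: flat bar 140 mm long (x), 40 wide, 14 thick, rounded ends, an open slot 40 mm long (x), 18 wide in its middle that drops over a stud. Lies flat on the bench; origin: centre of its underside, in the middle of the slot; z up

How it is judged:
By the outcome, as a careful person would: the job done as asked, in the order asked, and still so for the second after the job is handed in, with the robot touching nothing.
It also fails if it takes over 101 s, if anything falls off the work surface, if the arm or the gripper's body presses on something with over 40 N, if the wrist force passes 120 N, or if a joint passes its speed limit or range.

## Working session

There is one attempt and no reset: what is moved stays moved. The work goes in short steps, each a Python script; the robot and the scene stay as the last script left them, time stands still between calls to the robot, and variables do not carry over. Pictures are saved under pics/ and viewed, at most 14 in all, crops included, and the job is handed in when it is done.

```bash
ls; mkdir -p pics
python3 - <<'E'
from workcell import *
import cv2,numpy as np
for n in("scene","side"):
    p,d=snapshot(n); cv2.imwrite(f"pics/{n}0.png",p[:,:,::-1]); np.save(f"pics/{n}0.npy",d); m=camera_model(n);print(n,m)
    R=cv2.Rodrigues(np.array(m['rvec']))[0];print(-R.T@np.array(m['tvec']),R[2], (d==0).mean())
print(camera_model("wrist"),get_orientation(),get_ee_pos(),get_t())
try: print(pinch_z)
except Exception as e: print(e)
E
```

```text
pics
scene {'vertical_fov': 45.337079515714265, 'cx': 323.1760946074719, 'cy': 242.81888293885274, 'k1': -0.05351914072080338, 'rvec': array([ 1.95654263, -0.5729933 ,  0.34819105]), 'tvec': array([-0.37810741,  0.21247898,  0.83923741])}
[-0.03152997 -0.76489582  0.55350899] [ 0.47872248  0.76244759 -0.43531421] 0.0954296875
side {'vertical_fov': 46.83897095315114, 'cx': 321.47476133940495, 'cy': 241.681589024401, 'k1': -0.17701320699935655, 'rvec': array([ 2.12574334, -0.38397239,  0.17849542]), 'tvec': array([-0.42383231,  0.2048571 ,  0.81353666])}
[ 0.21836631 -0.68025651  0.61074495] [ 0.2726832   0.78846558 -0.55133102] 0.030660807291666668
{'vertical_fov': 64.89852993277758, 'cx': 321.06828541523475, 'cy': 240.42197494170864, 'k1': -0.07258868852292202, 'tool_from_camera': array([[-3.87818845e-04, -9.61875504e-01, -2.73487410e-01,
         7.44746231e-02],
       [ 9.99999407e-01, -9.47635288e-05, -1.08475888e-03,
         4.07796869e-04],
       [ 1.01748637e-03, -2.73487669e-01,  9.61874971e-01,
        -1.65490131e-01],
       [ 0.00000000e+00,  0.00000000e+00,  0.00000000e+00,
         1.00000000e+00]])} [-2.22074445e+00 -2.22084020e+00  1.73346737e-03] [ 7.24566584e-01 -3.77287725e-05  2.17828583e-01] 0.1
0.0188
```

View pics/scene0.png

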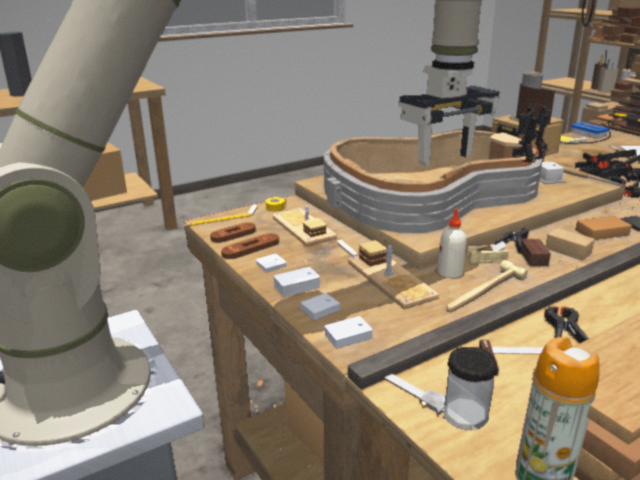

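View pics/side0.png

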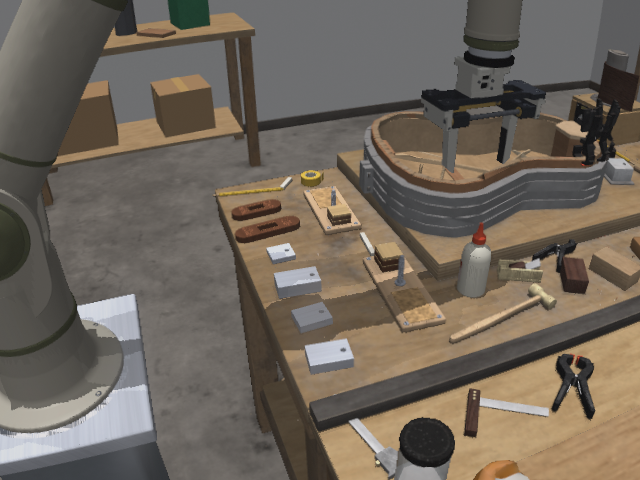

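The pictures show, in the side view, straps at (257,209) and (268,228). The plates are at (281,254), (298,281), (312,317) and (329,355). The low board has its block at (340,215) and stud at (334,195), and the tall board has its block at (387,257), stud at (401,272) and pad at (420,310). A glue bottle stands at (474,265).

```bash
cat > h.py <<'E'
from workcell import *
import numpy as np, cv2
from scipy.spatial.transform import Rotation as Ro
def K(m):
    f=240/np.tan(np.radians(m['vertical_fov'])/2); return np.array([[f,0,m['cx']],[0,f,m['cy']],[0,0,1.]])
def cam(name,pose=None):
    """K, dist, R(world->cam), t"""
    m=camera_model(name)
    if name=="wrist":
        p,o=pose; T=np.eye(4); T[:3,:3]=Ro.from_rotvec(o).as_matrix(); T[:3,3]=p
        W=np.linalg.inv(T@m['tool_from_camera']); R,t=W[:3,:3],W[:3,3]
    else: R=cv2.Rodrigues(np.array(m['rvec']))[0]; t=np.array(m['tvec'])
    return K(m),m['k1'],R,t
def rays(c,px):
    k,k1,R,t=c; px=np.atleast_2d(px).astype(float)
    d=np.c_[(px[:,0]-k[0,2])/k[0,0],(px[:,1]-k[1,2])/k[1,1]]; u=d.copy()
    for _ in range(10): u=d/(1+k1*(u**2).sum(1,keepdims=True))
    return np.c_[u,np.ones(len(u))]@R, -R.T@t     # world dirs with unit depth, centre
def bydepth(c,px,d):
    r,o=rays(c,px); px=np.atleast_2d(px).astype(int); return o+r*d[px[:,1],px[:,0]][:,None]
def atz(c,px,z):
    r,o=rays(c,px); return o+r*((z-o[2])/r[:,2])[:,None]
def proj(c,X):
    k,k1,R,t=c; X=np.atleast_2d(X)@R.T+t; u=X[:,:2]/X[:,2:]; u=u*(1+k1*(u**2).sum(1,keepdims=True))
    return np.c_[u[:,0]*k[0,0]+k[0,2],u[:,1]*k[1,1]+k[1,2]]
def down(yaw):  # tool z down, closing axis (tool y) at angle yaw+90deg in world; tool x along yaw
    c,s=np.cos(yaw),np.sin(yaw); return Ro.from_matrix(np.array([[c,s,0],[s,-c,0],[0,0,-1]])).as_rotvec()
E
python3 - <<'E'
from h import *
np.set_printoptions(precision=3,suppress=True)
d=np.load("pics/side0.npy")
px=[(257,206),(268,225),(281,252),(296,274),(312,315),(329,350),(340,209),(334,190),(345,227),(387,248),(401,258),(424,316),(474,225),(368,175),(400,230),(490,215),(440,365),(330,402),(415,330),(440,285),(480,230)]
for p,x in zip(px,bydepth(cam("side"),px,d)): print(p,x)
for y in (0.4,0.3,0.2,0.1,0,-.1):
  for x in(0.4,.45,.5):
    print(y,x,[round(float(np.hypot(x,y)),2)], inverse_kinematics([x,y,.35],down(0)) is not None,end=' ')
E
```

```text
(257, 206) [0.432 0.365 0.01 ]
(268, 225) [0.433 0.276 0.012]
(281, 252) [0.431 0.174 0.01 ]
(296, 274) [0.43  0.075 0.027]
(312, 315) [ 0.425 -0.025  0.014]
(329, 350) [ 0.421 -0.115  0.019]
(340, 209) [0.578 0.239 0.038]
(334, 190) [0.579 0.275 0.065]
(345, 227) [0.577 0.207 0.014]
(387, 248) [0.601 0.064 0.046]
(401, 258) [ 0.595 -0.002  0.068]
(424, 316) [ 0.595 -0.094  0.013]
(474, 225) [0.778 0.053 0.061]
(368, 175) [0.645 0.25  0.099]
(400, 230) [0.669 0.144 0.022]
(490, 215) [0.818 0.06  0.071]
(440, 365) [ 0.558 -0.209  0.024]
(330, 402) [ 0.387 -0.213  0.022]
(415, 330) [ 0.571 -0.109  0.004]
(440, 285) [ 0.669 -0.019  0.001]
(480, 230) [ 0.711 -0.053  0.128]
0.4 0.4 [0.57] True 0.4 0.45 [0.6] True 0.4 0.5 [0.64] True 0.3 0.4 [0.5] True 0.3 0.45 [0.54] True 0.3 0.5 [0.58] True 0.2 0.4 [0.45] True 0.2 0.45 [0.49] True 0.2 0.5 [0.54] True 0.1 0.4 [0.41] True 0.1 0.45 [0.46] True 0.1 0.5 [0.51] True 0 0.4 [0.4] True 0 0.45 [0.45] True 0 0.5 [0.5] True -0.1 0.4 [0.41] True -0.1 0.45 [0.46] True -0.1 0.5 [0.51] True
```

Run:
```python
from h import *
import pickle
out=[]
for i,(x,y) in enumerate([(0.5,0.20),(0.5,0.05)]):
    move_ptp([x,y,.30],down(np.pi/2)); dwell(.15)
    pose=(np.array(get_ee_pos()),np.array(get_orientation())); p,d=snapshot("wrist")
    out.append((pose,p,d)); cv2.imwrite(f"pics/w{i}.png",p[:,:,::-1]); print(pose,get_t())
pickle.dump(out,open("w.pkl","wb"))
```

```text
(array([0.50093401, 0.19907465, 0.29944505]), array([ 2.22357315e+00,  2.21923050e+00, -1.20228286e-03])) 1.4917
(array([0.50022419, 0.0512274 , 0.29990001]), array([-2.21917329e+00, -2.22332087e+00, -3.36527131e-04])) 2.3417
```

View pics/w0.png

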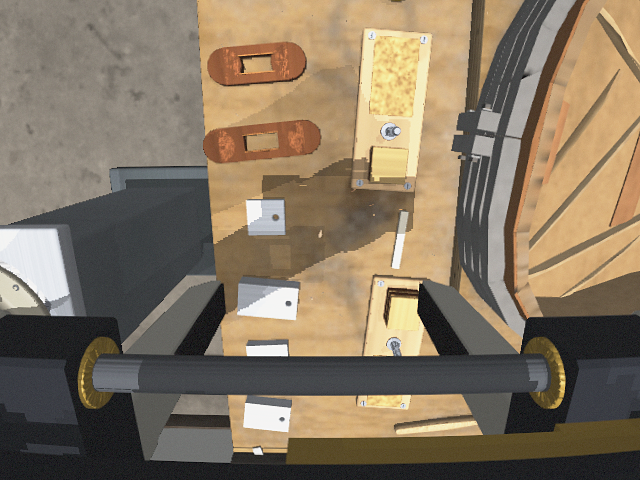

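View pics/w1.png

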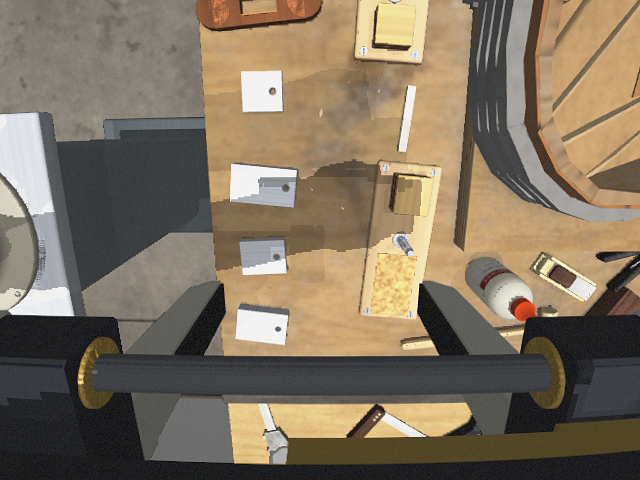

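w0 shows the short strap at (257,65), the long strap at (262,142), and the low board with its pad at (397,77), stud at (392,130) and block at (388,164). w1 shows the plates at (262,91), (264,186), (263,257) and (262,325), and the tall board with its block at (411,195), stud at (402,242) and pad at (395,283). Next I measure the poses from depth and check them against the colour edges.

```bash
cat > seg.py <<'E'
from h import *
def cloud(shot):
    pose,p,d=shot; v,u=np.mgrid[0:480,0:640]; c=cam("wrist",pose)
    X=bydepth(c,np.c_[u.ravel(),v.ravel()],d).reshape(480,640,3); X[d==0]=np.nan; return X,c
def top(X,c,box,zlo,zhi,rowmax=285):
    """rect of the top face within world box: pixels in height band -> outline cast on the face's height"""
    m=(X[...,0]>box[0])&(X[...,0]<box[1])&(X[...,1]>box[2])&(X[...,1]<box[3])&(X[...,2]>zlo)&(X[...,2]<zhi); m[rowmax:]=False
    n,l,s,_=cv2.connectedComponentsWithStats(m.astype(np.uint8)); 
    if n<2: return None
    m=(l==1+np.argmax(s[1:,4])); z=np.median(X[m][:,2])
    v,u=np.nonzero(m); P=atz(c,np.c_[u,v],z)[:,:2]
    (cx,cy),(w,h),a=cv2.minAreaRect((P*1000).astype(np.float32)); 
    if w<h: w,h,a=h,w,a+90
    return cx,cy,w,h,(a+90)%180-90,z*1000
E
python3 - <<'E'
from seg import *
import pickle
S=pickle.load(open("w.pkl","rb"))
B={'short':(.36,.52,.32,.42,.006,.024),'long':(.36,.52,.23,.315,.006,.024),'p10':(.37,.5,.14,.21,.005,.02),'p24':(.36,.5,.04,.12,.016,.034),'p14':(.36,.5,-.06,.01,.007,.022),'p18':(.36,.5,-.16,-.08,.010,.027),
'lowblk':(.54,.62,.19,.27,.030,.042),'lowbrd':(.52,.64,.12,.41,.006,.018),'tallblk':(.55,.66,.02,.11,.038,.05),'tallbrd':(.53,.66,-.15,.13,.006,.018),'lowstud':(.55,.62,.25,.29,.05,.07),'tallstud':(.55,.62,-.02,.02,.06,.08)}
for i,s in enumerate(S):
    X,c=cloud(s); b=X[(X[...,0]>.47)&(X[...,0]<.53)&(X[...,1]>.0)&(X[...,1]<.22)]; b=b[np.abs(b[:,2])<.006]
    print(i,'bench',b[:,2].mean(),b[:,2].std())
    for n,(a,bb,cc,d,z0,z1) in B.items():
        r=top(X,c,(a,bb,cc,d),z0,z1,310 if i else 320); print(n,None if r is None else np.round(r,1))
# studs by depth-independent two-view triangulation of tip later
E
```

```text
0 bench -0.0004428598429444308 0.0008575877108058666
short [428.1 350.5 111.   41.5   4.3  13.4]
long [430.9 264.9 138.7  40.7   5.1  13.5]
p10 [432.4 174.3  46.8  44.5   0.6   9.6]
p24 [431.6  68.4  76.7  48.4  -5.7  23.6]
p14 None
p18 None
lowblk [576.5 239.   40.9  40.1  -3.8  35.3]
lowbrd [580.  296.5 178.8  78.7  86.4  11.5]
tallblk [ 6.023e+02  6.800e+01  4.020e+01  3.240e+01 -5.000e-01  4.340e+01]
tallbrd [600.9  63.7  74.3  62.7  -4.6  11.4]
lowstud [5.783e+02 2.768e+02 9.500e+00 9.100e+00 4.000e-01 5.970e+01]
tallstud None
1 bench -0.0005326051624769435 0.0008874502329406039
short None
long [430.5 253.4 138.3  31.2  -0.8  13.3]
p10 [432.2 173.6  46.1  44.1   1.5   9.5]
p24 [431.7  67.5  77.   45.2  -5.7  23.5]
p14 [427.  -23.9  56.9  46.    2.8  13.6]
p18 [ 4.025e+02 -9.550e+01  2.390e+01  2.900e+00  4.000e-01  1.340e+01]
lowblk [576.7 238.1  41.3  40.6  86.1  35.2]
lowbrd [576.8 238.8  78.3  67.3  -3.   11.2]
tallblk [603.2  59.1  44.6  41.6  85.   43.2]
tallbrd [597.3  -3.8 194.8  78.8  84.9  11.6]
lowstud None
tallstud [ 5.975e+02 -3.000e-01  1.120e+01  9.400e+00 -6.150e+01  6.660e+01]
```

Run:
```python
from seg import *
import pickle
S=pickle.load(open("w.pkl","rb"))
cl=[cloud(s)[0] for s in S]
print(np.round(top(cl[1],cloud(S[1])[1],(.36,.5,-.16,-.08),.012,.027,350),1))
v,u=np.mgrid[0:480,0:640]
# side & scene views excluded of the arm by keeping z<.16
P=[c[:330].reshape(-1,3) for c in cl]
for n in("side","scene"):
    d=np.load(f"pics/{n}0.npy"); x=bydepth(cam(n),np.c_[u.ravel(),v.ravel()],d); x[d.ravel()==0]=np.nan; P.append(x)
P=np.vstack(P); P=P[np.isfinite(P[:,0])&(P[:,2]<.16)]
xs=np.arange(.60,.72,.01)
print('y\\x',np.round(xs,2))
for y in np.arange(-.16,.42,.02):
    r=[]
    for x in xs:
        q=P[(abs(P[:,0]-x-.005)<.005)&(abs(P[:,1]-y-.01)<.01),2]; r.append(int(1000*np.percentile(q,98)) if len(q)>3 else -1)
    print(f"{y:.2f}",r)
```

```text
[ 421.1 -119.4   66.9   46.8   -7.1   17.5]
y\x [0.6  0.61 0.62 0.63 0.64 0.65 0.66 0.67 0.68 0.69 0.7  0.71]
-0.16 [8, 13, 13, 13, 14, 14, 15, 15, 15, 15, 16, 15]
-0.14 [2, 1, 2, 2, 2, 3, 5, 13, 15, 15, 15, 15]
-0.12 [14, 14, 13, 2, 3, 2, 2, 2, 2, 2, 2, 2]
-0.10 [15, 15, 14, 3, 3, 2, 3, 2, 3, 2, 2, 2]
-0.08 [14, 14, 13, 7, 2, 2, 3, 2, 57, 89, 96, 113]
-0.06 [15, 14, 14, 13, 2, 2, 2, 2, 80, 95, 124, 138]
-0.04 [14, 14, 14, 13, 2, 2, 1, 2, 42, 88, 94, 95]
-0.02 [69, 14, 13, 14, 1, 2, 37, 41, 41, 41, 41, 41]
-0.00 [69, 14, 13, 13, 2, 2, 39, 41, 42, 42, 42, 42]
0.02 [44, 44, 43, 14, 10, 2, 39, 42, 42, 42, 42, 42]
0.04 [45, 46, 45, 14, 12, 3, 40, 41, 42, 42, 42, 42]
0.06 [46, 46, 45, 13, 12, 2, 39, 42, 42, 96, 126, 127]
0.08 [43, 29, 12, 13, 12, 2, 38, 42, 126, 127, 145, 147]
0.10 [8, 1, 1, 1, 0, 2, 67, 126, 141, 146, 147, 147]
0.12 [9, 1, 1, 1, 0, 1, 126, 139, 146, 147, 147, -1]
0.14 [10, 2, 2, 2, 1, 107, 127, 145, 147, 147, -1, -1]
0.16 [10, 2, 2, 1, 2, 125, 127, 146, 147, 146, -1, -1]
0.18 [8, 2, 2, 2, 2, 126, 127, 146, 147, -1, -1, -1]
0.20 [14, 12, 2, 1, 2, 126, 127, 146, 147, 145, -1, -1]
0.22 [14, 12, 2, 2, 2, 126, 127, 146, 147, 146, -1, -1]
0.24 [13, 13, 1, 71, 109, 116, 127, 146, 147, 147, 145, -1]
0.26 [12, 14, 1, 3, 110, 110, 127, 145, 147, 147, 146, -1]
0.28 [12, 14, 2, 2, 109, 110, 126, 129, 146, 147, 146, -1]
0.30 [14, 13, 9, 2, 4, 100, 125, 127, 146, 147, 147, -1]
0.32 [15, 14, 11, 2, 2, 2, 36, 126, 141, 147, 147, -1]
0.34 [14, 14, 12, 2, 2, 2, 38, 124, 127, 145, 148, 148]
0.36 [14, 15, 12, 2, 2, 3, 37, 42, 126, 127, 146, 148]
0.38 [13, 12, 12, 2, 2, 3, 38, 41, 43, 126, 128, 148]
0.40 [2, 2, 2, 2, 2, 2, 37, 43, 43, 41, 124, 129]
```

```bash
cat >> h.py <<'E'
D=np.radians
def opn(w): gripper_to(float(np.clip(w/.093,0,1)))
def bestyaw(x,y,z,yaw):
    """of the two equal grasps the one with the last joint nearer its middle"""
    c=[]
    for k in(0,np.pi,-np.pi):
        q=inverse_kinematics([x,y,z],down(yaw+k))
        if q is not None: c.append((abs(q[6]),yaw+k))
    return min(c)[1]
def pick(x,y,yaw,ztip,w,hi=.10):
    yaw=bestyaw(x,y,hi,yaw); opn(w+.022) if w<.07 else opn(.093)
    move_ptp([x,y,hi],down(yaw)); movel([x,y,ztip+.02],feed=.2); hit=movel([x,y,ztip],feed=.06,threshold=15)
    gripper_to(0.0); print('pick hit',hit,'width mm',get_width()*93,'F',get_grip_force(),'t',get_t())
    movel([x,y,hi],feed=.2)
def place(x,y,yaw,ztip,w,hi=.12,rel=.012,thr=4):
    """lower until contact, let go by rel in all, rise"""
    yaw=bestyaw(x,y,hi,yaw); move_ptp([x,y,hi],down(yaw)); movel([x,y,ztip+.012],feed=.2); dwell(.1)
    hit=movel([x,y,ztip-.003],feed=.03,threshold=thr); p=np.array(get_ee_pos())
    print('place hit',hit,'dev mm',np.round((p-[x,y,ztip])*1000,1),'width',get_width()*93)
    opn(w+rel); dwell(.1); movel([x,y,hi],feed=.2); print('t',get_t())
E
python3 - <<'E'
from h import *
pick(.4211,-.1194,D(-7.1),.005,.044)
place(.5920,-.0621,D(84.9),.017,.044)
print(get_contact_force())
E
```

```text
Traceback (most recent call last):
  File "h.py", line 39, in pick
    move_ptp([x,y,hi],down(yaw)); movel([x,y,ztip+.02],feed=.2); hit=movel([x,y,ztip],feed=.06,threshold=15)
                                                                     ~~~~~^^^^^^^^^^^^^^^^^^^^^^^^^^^^^^^^^^
workcell.Unreachable: the arm cannot follow that straight line within its joint ranges
```

Run:
```python
from h import *
np.set_printoptions(precision=2,suppress=True)
print(get_t(),get_ee_pos(),get_qpos())
c=np.array([.4211,-.1194]);a=D(-7.1);u=np.array([np.cos(a),np.sin(a)])
for s in(0,.01,.02):
  for z in(.005,.012):
    for k in(0,np.pi):
      p=c+s*u; q=inverse_kinematics([*p,z],down(a+k)); print(s,z,round(k),q)
for z in(.002,.006):
  for x,y,yw in[(.427,-.0239,2.8),(.4316,.068,84.3),(.4316,.068,-5.7),(.428,.3505,4.3),(.4307,.265,5)]:
    for k in (0,np.pi): print(z,x,y,yw,round(k),inverse_kinematics([x,y,z],down(D(yw)+k)))
```

```text
4.5833 [ 0.42 -0.12  0.03] [ 0.09  0.64  0.08  2.4  -0.44  0.12 -1.1 ]
0 0.005 0 [ 0.28  0.68 -0.19  2.39  1.01  0.14 -2.57]
0 0.005 3 [ 0.27  0.68 -0.18  2.39  0.99  0.13  0.6 ]
0 0.012 0 [ 0.04  0.68  0.16  2.4  -0.98  0.12 -0.55]
0 0.012 3 [ 0.31  0.67 -0.23  2.39  0.98  0.17  0.6 ]
0.01 0.005 0 [ 0.04  0.69  0.16  2.38 -0.98  0.12 -0.56]
0.01 0.005 3 [ 0.31  0.69 -0.23  2.37  0.98  0.18  0.6 ]
0.01 0.012 0 [ 0.09  0.67  0.09  2.38 -0.52  0.11 -1.02]
0.01 0.012 3 [ 0.35  0.68 -0.29  2.36  0.98  0.22  0.6 ]
0.02 0.005 0 [ 0.09  0.69  0.08  2.36 -0.48  0.11 -1.07]
0.02 0.005 3 [ 0.35  0.69 -0.29  2.34  0.98  0.22  0.6 ]
0.02 0.012 0 [ 0.09  0.67  0.08  2.36 -0.44  0.12 -1.11]
0.02 0.012 3 [ 0.38  0.68 -0.34  2.34  0.97  0.26  0.61]
0.002 0.427 -0.0239 2.8 0 None
0.002 0.427 -0.0239 2.8 3 [ 0.05  0.69 -0.19  2.42  1.21  0.13  0.32]
0.002 0.4316 0.068 84.3 0 [-0.16  0.69 -0.19  2.39  1.07  0.14 -1.47]
0.002 0.4316 0.068 84.3 3 [ 0.42  0.96 -1.11  2.36  1.38  0.84  1.32]
0.002 0.4316 0.068 -5.7 0 None
0.002 0.4316 0.068 -5.7 3 [-0.16  0.69 -0.19  2.39  1.07  0.14  0.1 ]
0.002 0.428 0.3
[... 170 characters left out ...]
 -0.58  0.21 -1.57]
0.002 0.4307 0.265 5 3 [-0.4   0.73 -0.38  2.23  0.87  0.33  0.13]
0.006 0.427 -0.0239 2.8 0 None
0.006 0.427 -0.0239 2.8 3 [ 0.05  0.68 -0.19  2.41  1.13  0.13  0.4 ]
0.006 0.4316 0.068 84.3 0 [-0.16  0.68 -0.19  2.39  1.    0.14 -1.4 ]
0.006 0.4316 0.068 84.3 3 [ 0.42  0.95 -1.11  2.36  1.36  0.84  1.34]
0.006 0.4316 0.068 -5.7 0 None
0.006 0.4316 0.068 -5.7 3 [-0.16  0.68 -0.19  2.39  1.    0.14  0.17]
0.006 0.428 0.3505 4.3 0 [-0.91  0.73  0.18  2.15 -0.42  0.3  -1.87]
0.006 0.428 0.3505 4.3 3 [-0.53  0.74 -0.38  2.12  0.7   0.4   0.17]
0.006 0.4307 0.265 5 0 [-0.78  0.71  0.17  2.25 -0.55  0.22 -1.59]
0.006 0.4307 0.265 5 3 [-0.4   0.72 -0.38  2.23  0.84  0.33  0.15]
```

```bash
python3 - <<'E'
s=open('h.py').read().split('def bestyaw')[0]
s+='''def u2(a): return np.array([np.cos(a),np.sin(a)])
def go(p,o,feed):
    try: return movel(p,ori=o,feed=feed)
    except Unreachable: print('ptp instead',p); move_ptp(p,o)
def pick(c,a,s,ztip,w,k=np.pi,hi=.09):
    """grip across the object's length (angle a), s beyond its centre along a. The centre then lies at tool x = -s*cos(k)."""
    p=np.array(c)+s*u2(a); o=down(a+k); opn(min(w+.022,.093))
    move_ptp([*p,hi],o); go([*p,ztip+.012],o,.2); go([*p,ztip],o,.06); dwell(.1)
    e=np.array(get_ee_pos()); gripper_to(0.0)
    print('pick dev',np.round((e-[*p,ztip])*1000,1),'width mm',round(get_width()*93,1),'F',get_grip_force(),'t',get_t())
    go([*p,hi],o,.2); return -s*np.cos(k)
def place(c,b,off,ztip,w,hi=.12,rel=.012,thr=4):
    """off: where the object's centre lies on tool x; b: wanted yaw of the tool"""
    p=np.array(c)-off*u2(b); o=down(b); move_ptp([*p,hi],o); movel([*p,ztip+.010],feed=.2); dwell(.15)
    hit=movel([*p,ztip-.003],feed=.03,threshold=thr); e=np.array(get_ee_pos())
    print('place hit',hit,'dev mm',np.round((e-[*p,ztip])*1000,1),'width',round(get_width()*93,1))
    opn(w+rel); dwell(.1); movel([*p,hi],feed=.25); print('t',get_t())
'''
open('h.py','w').write(s)
E
python3 - <<'E'
from h import *
p=get_ee_pos(); movel([p[0],p[1],.09],feed=.25)
off=pick((.4211,-.1194),D(-7.1),.018,.005,.044); print(off, get_qpos())
place((.5920,-.0621),D(84.9),off,.017,.044)
E
```

```text
pick dev [ 0.3 -0.2  0.7] width mm 43.8 F 29.99882143107243 t 8.3583
0.018 [ 0.59882494  0.5727909  -0.63638009  2.28995641  0.75167318  0.49156582
  0.7999244 ]
place hit True dev mm [ 0.4 -0.1 -0.4] width 44.0
t 12.2583
```

```bash
cat >> seg.py <<'E'
def shot(x,y,z=.30):
    import pickle
    move_ptp([x,y,z],down(np.pi/2)); dwell(.25); pose=(np.array(get_ee_pos()),np.array(get_orientation())); p,d=snapshot("wrist")
    return pose,p,d
E
python3 - <<'E'
from seg import *
s=shot(.52,0.04,.28); cv2.imwrite("pics/w2.png",s[1][:,:,::-1]); X,c=cloud(s)
for n,b in {'p18':(.54,.64,-.13,-.015,.024,.036),'blk':(.55,.66,.02,.11,.038,.05),'stud':(.55,.65,-.02,.02,.06,.08),'p14':(.36,.5,-.06,.01,.007,.022),'p24':(.36,.5,.03,.12,.016,.034)}.items(): print(n,np.round(top(X,c,b[:4],*b[4:],330),1))
print(get_t())
E
```

```text
p18 [591.3 -62.8  68.3  45.1  84.5  29.4]
blk [603.2  59.1  44.4  41.3  85.3  43.3]
stud [ 5.979e+02 -3.000e-01  1.040e+01  9.700e+00 -6.200e+01  6.660e+01]
p14 [427.  -24.1  57.9  45.9   2.4  13.5]
p24 [432.1  67.4  76.9  44.9  -5.7  23.5]
13.4167
```

View pics/w2.png

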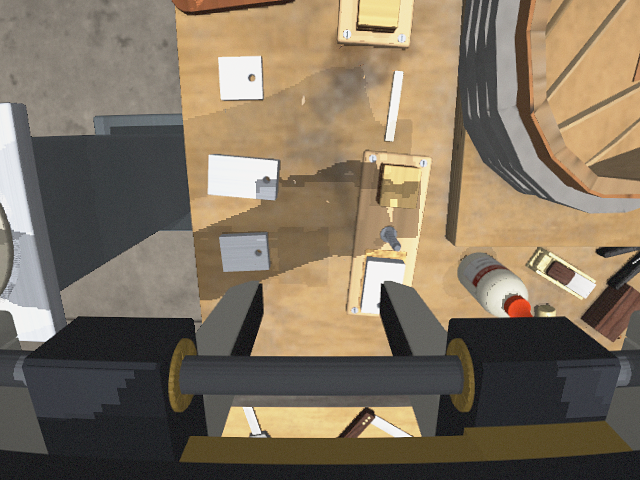

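Run:
```python
from h import *
off=pick((.427,-.024),D(2.6),.014,.003,.044)
assert get_width()*93>40
place((.5922,-.0619),D(84.9),off,.033,.044)
off=pick((.4308,.2649),D(5.1),0,.002,.040)
assert get_width()*93>36
place((.5977,-.0005),D(84.9),0,.046,.040,hi=.15,rel=.010)
```

```text
pick dev [ 0.4 -0.2  0.8] width mm 43.4 F 29.986635390669107 t 16.4
place hit True dev mm [ 0.4 -0.1 -0.4] width 43.3
t 20.0833
pick dev [0.2 0.  0.4] width mm 39.7 F 30.000462234020233 t 23.3417
place hit True dev mm [ 0.3 -0.  -0.4] width 39.6
t 27.4167
```

Run:
```python
from seg import *
s=shot(.52,0.10,.28); cv2.imwrite("pics/w3.png",s[1][:,:,::-1]); X,c=cloud(s)
for n,b in {'strap':(.54,.66,-.10,.10,.052,.0645),'stud':(.55,.65,-.03,.03,.066,.08),'p14':(.54,.64,-.13,-.06,.036,.05),'p24':(.36,.5,.03,.12,.016,.034),'blk':(.54,.62,.19,.27,.030,.042),'lstud':(.55,.62,.25,.29,.05,.07),'low':(.52,.64,.12,.41,.006,.018),'short':(.36,.52,.32,.42,.006,.024)}.items(): 
  r=top(X,c,b[:4],*b[4:],330); print(n,None if r is None else np.round(r,1))
# strap height along its length
for t in np.arange(-.065,.07,.01):
    p=np.array([.5977,-.0005])+t*u2(D(84.9)); q=X[np.hypot(X[...,0]-p[0]-.013,X[...,1]-p[1])<.004]; print(int(t*1000),round(float(np.median(q[:,2])*1000),1) if len(q) else None,end='; ')
# mould contour near the low board
Z=X[:330]; 
for y in np.arange(.22,.40,.02):
    q=Z[(abs(Z[...,1]-y)<.01)]; print(round(y,2),[ (h,round(float(np.nanmin(q[(q[:,2]>h/1000)&(q[:,0]>.62),0])),3)) for h in(60,100,115,130)])
q7=[inverse_kinematics([.583,.336,.08],down(D(a))) for a in(86.4,-93.6,-3.6,176.4)]; print(q7)
```

```text
strap [600.6  37.4  62.1  41.3  84.9  57.4]
stud None
p14 None
p24 [431.7  67.6  77.3  45.9  -5.6  23.5]
blk [576.9 238.5  40.9  40.1  86.   35.3]
lstud [578.5 274.9  10.6  10.3 -88.6  58. ]
low [578.1 259.4 107.   78.1  86.   11.4]
short None
-65 None; -55 None; -45 None; -34 None; -24 None; -14 None; -4 11.7; 5 None; 15 57.6; 25 57.3; 35 57.5; 45 57.4; 55 57.6; 65 43.7; 0.22 [(60, 0.657), (100, 0.657), (115, 0.657), (130, 0.673)]
0.24 [(60, 0.646), (100, 0.646), (115, 0.659), (130, 0.674)]
0.26 [(60, 0.64), (100, 0.64), (115, 0.661), (130, 0.676)]
0.28 [(60, 0.642), (100, 0.642), (115, 0.663), (130, 0.678)]Traceback (most recent call last):
  File "<stdin>", line 11, in <module>
    res = np.fmin.reduce(a, axis=axis, out=out, **kwargs)
ValueError: zero-size array to reduction operation fmin which has no identity
```

View pics/w3.png

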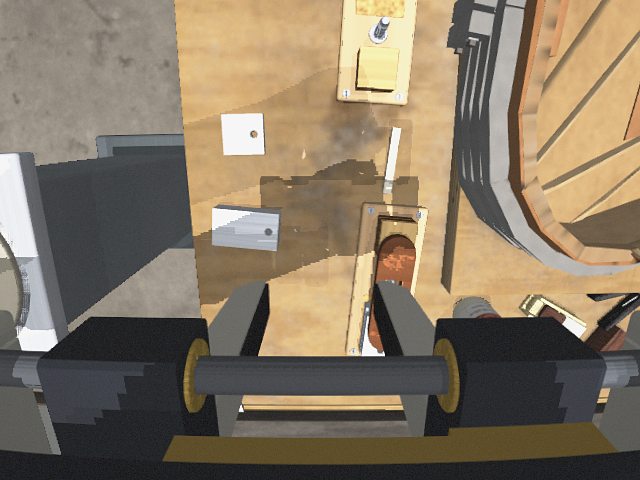

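w3 shows the long strap on the tall board around (390,290), level, with its top at 57.5 mm. Next is plate_24. The mould is about 147 mm high beside the low board, so I grip the plate lengthwise, set it down short of its place and push it in.

Run:
```python
from h import *
np.set_printoptions(precision=3,suppress=True)
d=np.load("pics/side0.npy"); print(bydepth(cam("side"),[(311,176),(311,185),(302,178),(285,183),(330,190)],d))
for a in (176.4,-3.6): print(inverse_kinematics([.5757,.3504,.12],down(D(a))),inverse_kinematics([.5757,.3504,.02],down(D(a))),inverse_kinematics([.588,.4113,.02],down(D(a))))
off=pick((.4318,.0675),D(84.4),.008,.008,.076,k=0); print(off,get_qpos())
```

```text
[[0.589 0.456 0.011]
 [0.578 0.426 0.003]
 [0.561 0.438 0.019]
 [0.519 0.441 0.013]
 [0.604 0.366 0.015]]
[-0.338  0.687 -0.465  1.783  0.42   0.771  0.491] [-0.406  0.802 -0.358  1.833  0.47   0.591  0.449] [-0.446  0.846 -0.404  1.723  0.49   0.675  0.391]
[-0.737  0.653  0.167  1.811 -0.159  0.691 -2.115] [-0.721  0.784  0.142  1.856 -0.205  0.515 -2.074] [-0.785  0.822  0.158  1.748 -0.209  0.589 -2.136]
pick dev [0.5 0.1 0.6] width mm 75.6 F 30.000256597995758 t 31.9167
-0.008 [ 0.     0.52  -0.417  2.335  0.574  0.38  -1.006]
```

Run:
```python
from h import *
st=np.array([.5787,.2766]); o=u2(D(86.2))
place(st+.071*o,D(176.2),-.008,.020,.076,hi=.13,rel=.008)
gripper_to(0.0); q=down(D(176.2))
a=st+.1305*o; b=st+.1155*o
move_ptp([*a,.13],q); movel([*a,.024],feed=.2); dwell(.1)
print(movel([*b,.024],feed=.04,threshold=10)); dwell(.1); print(np.array(get_ee_pos())[:2]-b,get_contact_force())
movel([*a,.024],feed=.1); movel([*a,.15],feed=.25); print(get_t())
from seg import *
s=shot(.52,0.24,.28); cv2.imwrite("pics/w4.png",s[1][:,:,::-1]); X,c=cloud(s)
for n,b in {'p24':(.54,.63,.28,.41,.030,.042),'blk':(.54,.62,.19,.265,.030,.042),'lstud':(.55,.62,.25,.29,.05,.07),'low':(.52,.64,.12,.41,.006,.018),'short':(.36,.52,.32,.42,.006,.024)}.items(): 
  r=top(X,c,b[:4],*b[4:],330); print(n,None if r is None else np.round(r,1))
Z=X[:330]; 
for y in np.arange(.22,.40,.02):
    q=Z[(abs(Z[...,1]-y)<.01)&(Z[...,0]>.62)]; print(round(y,2),[(h,round(float(np.nanmin(np.r_[9,q[q[:,2]>h/1000,0]])),3)) for h in(60,100,115,130)])
# tilted place IK: roll th about tool x, hand leaning to -x
for th in(12,15):
  for yw in(86.2,-93.8):
    p=[st[0],st[1],.05]; R=Ro.from_rotvec(-D(th)*np.r_[o,0])*Ro.from_rotvec(down(D(yw))); print(th,yw,R.as_matrix()[:,2],inverse_kinematics(p,R.as_rotvec()))
```

```text
place hit True dev mm [ 0.4  0.  -0.3] width 75.6
t 35.95
False
[-2.21243874e-05 -3.15585409e-04] [ 0.76862011  0.54812126 -0.13595081]
40.0
p24 [582.2 336.2  76.3  45.1  85.5  35.4]
blk [576.6 239.2  40.6  40.1  87.4  35.3]
lstud [578.4 277.5   9.8   9.7  64.9  59.2]
low [580.1 296.9 179.2  78.5  86.3  11.3]
short [428.4 350.9 110.9  40.8   4.5  13.4]
0.22 [(60, 0.656), (100, 0.657), (115, 0.657), (130, 0.673)]
0.24 [(60, 0.645), (100, 0.646), (115, 0.659), (130, 0.674)]
0.26 [(60, 0.64), (100, 0.64), (115, 0.66), (130, 0.676)]
0.28 [(60, 0.642), (100, 0.642), (115, 0.662), (130, 0.678)]
0.3 [(60, 0.645), (100, 0.646), (115, 0.666), (130, 0.682)]
0.32 [(60, 0.67), (100, 0.67), (115, 0.67), (130, 0.686)]
0.34 [(60, 0.674), (100, 0.675), (115, 0.675), (130, 0.692)]
0.36 [(60, 0.681), (100, 0.681), (115, 0.682), (130, 0.699)]
0.38 [(60, 0.688), (100, 0.689), (115, 0.689), (130, 0.706)]
12 86.2 [ 0.20745459 -0.01377912 -0.9781476 ] [-0.38785477  0.69218742 -0.31923716  2.04841398  0.93707015  0.4187614
 -1.55196323]
12 -93.8 [ 0.20745459 -0.01377912 -0.9781476 ] [ 0.08444216  0.97994398 -1.14936604  2.01876559  1.37280958  1.03963094
  1.27641976]
15 86.2 [ 0.25825002 -0.01715295 -0.96592583] [-0.48623969  0.67751387 -0.19945275  2.08870952  1.03593997  0.34026872
 -1.67553072]
15 -93.8 [ 0.25825002 -0.01715295 -0.96592583] [ 0.05778679  0.95701107 -1.11559025  2.05425247  1.43614848  1.01937292
  1.19994719]
```

View pics/w4.png

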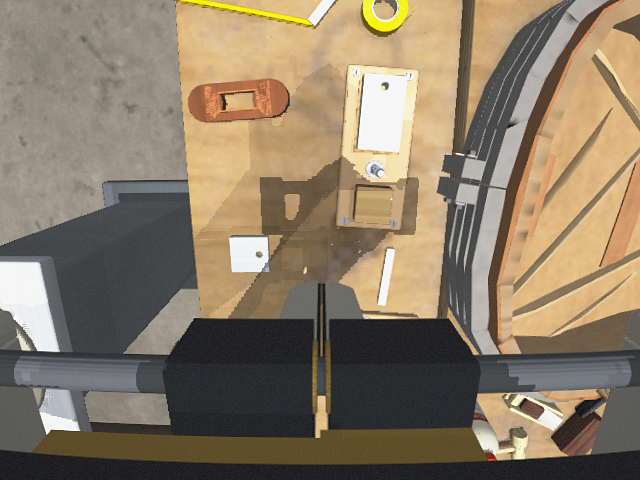

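Run:
```python
from seg import *
st=np.array([.5787,.2769]); b=D(86.3); o=u2(b); th=D(9)
pick((.4283,.3508),D(4.5),0,.002,.040)
assert get_width()*93>36
R=(Ro.from_rotvec(-th*np.r_[o,0])*Ro.from_rotvec(down(b))).as_rotvec()
p=st+[.0004,0]
move_ptp([*p,.17],R); movel([*p,.075],feed=.2); dwell(.15); print('f',get_contact_force(),np.array(get_ee_pos())[:2]-p)
hit=movel([*p,.037],feed=.03,threshold=4); print(hit,get_ee_pos(),get_contact_force())
if hit and get_ee_pos()[2]<.045:
    opn(.048); dwell(.2); movel([*p,.12],feed=.2)
    s=shot(.52,0.24,.28); cv2.imwrite("pics/w5.png",s[1][:,:,::-1]); X,c=cloud(s)
    for n,bx in {'strap':(.54,.63,.2,.35,.042,.054),'stud':(.55,.62,.25,.29,.056,.07),'p24':(.54,.63,.28,.41,.030,.041)}.items():
        r=top(X,c,bx[:4],*bx[4:],330); print(n,None if r is None else np.round(r,1))
print(get_t())
```

```text
pick dev [0.1 0.1 0.3] width mm 39.8 F 29.99797761440277 t 44.8167
f [ 0.28746526  0.00193149 -0.91285272] [0.00064385 0.0005446 ]
True [0.5790289  0.27691231 0.04085616] [-0.26086954  0.26417482  5.24703376]
strap [577.7 275.8 110.9  41.2  85.8  49.4]
stud [5.786e+02 2.772e+02 8.100e+00 8.000e+00 3.000e-01 6.060e+01]
p24 [582.3 336.8  75.1  45.4  86.   35.3]
50.5083
```

Run:
```python
from seg import *
s=shot(.52,-.03,.28); X,c=cloud(s)
for n,bx in {'strap':(.54,.66,-.1,.1,.050,.064),'stud':(.55,.65,-.02,.02,.064,.08),'p14':(.54,.64,-.13,-.05,.038,.05),'blk':(.54,.66,.05,.11,.038,.05),'p10':(.37,.5,.14,.21,.005,.02)}.items():
    r=top(X,c,bx[:4],*bx[4:],330); print(n,None if r is None else np.round(r,1))
for t in np.arange(-.065,.066,.01):
    p=np.array([.5977,-.0005])+t*u2(D(84.9)); q=X[np.hypot(X[...,0]-p[0]+.014,X[...,1]-p[1])<.004]; print(int(t*1000),round(float(np.nanmedian(q[:,2])*1000),1) if len(q) else None,end='; ')
p,_=snapshot("side"); w5=cv2.imread("pics/w5.png")
cv2.imwrite("pics/fin.png",np.vstack([np.hstack([cv2.resize(p[150:350,230:450,::-1],(400,364)),cv2.resize(w5[40:240,320:540],(400,364))]),cv2.resize(s[1][60:330,300:600,::-1],(800,720))[100:330]]))
print(get_t())
```

```text
strap [597.1  -1.9 138.3  41.9  84.4  57.3]
stud [597.9  -0.7   8.1   8.   58.3  68.4]
p14 [591.4 -71.8  44.   38.4  -5.6  43.5]
blk [603.9  64.9  40.5  31.1  -4.5  43.3]
p10 [432.  167.   46.9  33.8  -1.1   9.3]
-65 44.4; -55 57.3; -45 57.1; -34 57.4; -24 57.1; -14 57.2; -4 381.0; 5 377.5; 15 57.0; 25 57.2; 35 57.3; 45 57.3; 55 57.7; 65 44.4; 51.9083
```

View pics/fin.png

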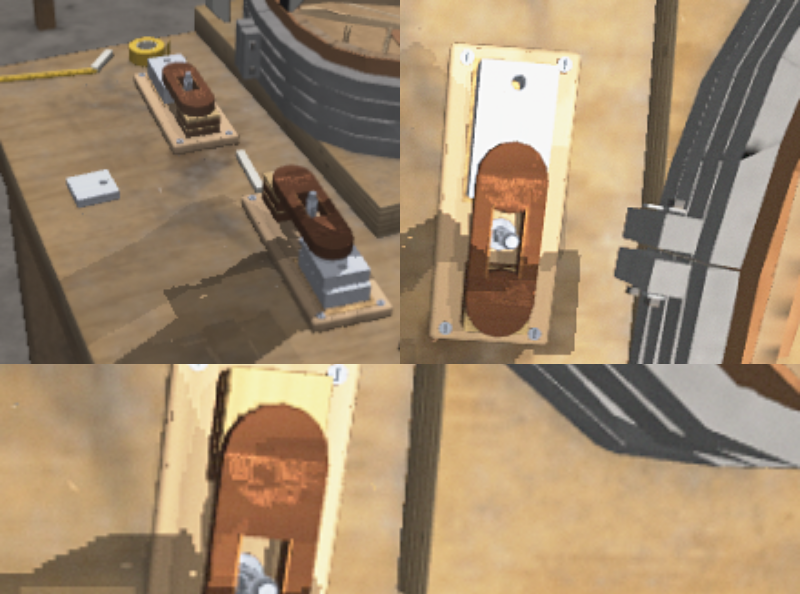

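The picture shows both straps flat on block and packing with their studs in the slots: low strap at (187,85), tall strap at (313,210). The spare plate is untouched at (93,188). The straps are level and within about 1.5 mm of their studs, so I'm handing in.

Run:
```python
from workcell import *
print(sign_off(),get_t())
```

```text
the job is handed in; nothing more can be done
the job is handed in; nothing more can be done
```

The job is handed in at about 52 s: the 18 mm and 14 mm plates are stacked under the long strap at the tall block, the 24 mm plate is under the short strap at the low block, both straps measured flat and within about 1.5 mm of their studs, and the 10 mm spare was left where it lay.

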